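# Fasten the cradle, draw out the printed hand and hold it level

## Task

Fasten the sloping cradle to the bench with its captive bar knob: push the knob fully down first, then turn it clockwise (seen from above) as far as it goes, and leave it like that. Then draw the small printed hand out of the cradle by its wrist stub, turn it until it lies level in the air with the palm facing up, and keep it there at rest, at least 20 cm above the bench and touching nothing but the gripper: the program finishes while still holding it. Leave the other things on the bench where they are.

Things in the scene. Friction and masses are not known exactly. Their poses are not given: they have to be found in the camera images.
- cradle: Fixed wooden cradle; place and yaw (up to 0.35 rad) vary. Origin on the bench, z up, x horizontal, the way the hand's fingers point (away from the robot). Foot plate 12 mm high, x -85 to 75, y -55 to 150 mm. A bed slopes 45 degrees down to +x between cheeks (outer y = +-40 mm, tops up to 110 mm high) to an end stop. Screw boss at x -40, y 110 mm, 32 mm wide, top 22 mm high.
- bridge (a point): Middle of the bridge, a 35 x 79 x 6 mm slat across the bed over the fingers. It keeps the hand from being lifted straight up: the hand must slide out along its own length, up the slope and towards the robot, direction (-0.707, 0, 0.707) in the cradle's frame, for 85 mm before it is clear of cheeks and bridge.
- wrist_stub (a point): Grip point of the small grey printed hand (105 to 195 g): middle of its flat-sided wrist stub, 26 mm wide (y), 24 thick (z), x -25 to 34 mm, free on both sides. Hand axes: x to the fingertips, z out of the palm. In the cradle it is at (-60, 0, 150) mm of the cradle's frame, y level, x 45 degrees down, z 45 degrees up, both away from the robot. Grip it along y, from above.
- palm (a point): Middle of the hand's palm, 65 mm from the wrist_stub point along the hand's x; same axes. Palm 62 mm wide (y), 26 mm thick, 62 mm long; four straight fingers reach 92 mm past this point; the thumb sticks out to y = -54 mm. The centre of mass lies about 10 mm from here towards the wrist. Level with the palm up, z points straight up. A gripper on the stub has room to lean 25 degrees over the palm.
- screw (a joint): How far the captive screw and its knob are pushed down, in m: starts at 0 to 0.001, stops at 0.006 (fully down). Friction of about 3 N holds it wherever it is left; no spring.
- knob (a joint): Turn of the bar knob, in rad, growing clockwise seen from above: starts at 0.1 to 0.4 and stops at 1.5; friction about 0.04 N m, stays where it is left. At 0 the bar lies along the cradle's x axis.
- knob_grip (a point): Point in the black bar of the knob to grip at, on the screw's axis, 52 mm above the bench when up (46 mm when down). x points along the bar, z up. The bar is 46 mm long, 12 mm wide and 28 mm high, from 16 mm below this point to 12 mm above it, on a 15 mm neck.
There are look-alikes about, which are no part of the job. Leave any green or pink look-alike of the part that bears wrist_stub alone.

How it is judged:
On the way, in this order (a step that is already met when the one before it is completed fails the run):
1. the knob is pushed fully down (value of joint screw above 0.0048 m), for 0.1 s.
2. the knob, still down, is turned clockwise to its stop, the hand still in the cradle (value of joint screw above 0.0042 m and value of joint knob above 1.25 rad and distance of wrist_stub from where it was at the start of the episode below 0.03 m), for 0.1 s.
3. the hand is drawn out of the cradle by the gripper (z of wrist_stub in the frame of cradle above 0.2 m and contact force between printhand and the fingers above 0.5 N and contact force between printhand and cradle below 0.05 N), for 0.1 s.
At the end, for the whole second after the job is handed in: Knob down (over 4.2 of 6 mm) and turned past 1.15 rad (stop: 1.5). The hand held by the gripper, wrist stub over 0.20 m above the bench, palm up and level within 15 degrees, at rest, touching neither cradle, bench nor bystanders (value of joint screw above 0.0042 m and value of joint knob above 1.15 rad and height (world z) of wrist_stub above 0.2 m and angle between wrist_stub's own z axis and vertical below 0.26 rad and contact force between printhand and the fingers above 0.5 N and contact force between printhand and cradle below 0.05 N and contact force between printhand and table below 0.05 N and contact force between printhand and screwdriver below 0.05 N and contact force between printhand and mouse below 0.05 N and contact force between printhand and pencup below 0.05 N and contact force between printhand and caliper below 0.05 N and contact force between printhand and spool below 0.05 N and contact force between printhand and gluebottle below 0.05 N and contact force between printhand and partsbox below 0.05 N and contact force between printhand and largehand below 0.05 N and linear speed of printhand below 0.03 m/s and angular speed of printhand below 0.2 rad/s); the arm keeps its last pose, push and grip.
It fails at once if a bystander is shifted by more than 3 cm (distance of any of screwdriver, mouse, pencup, caliper, spool, gluebottle, partsbox, largehand from where it was at the start of the episode above 0.03 m).
It also fails if it takes over 58 s, if anything falls off the work surface, if the arm or the gripper's body presses on something with over 40 N, if the wrist force passes 120 N, or if a joint passes its speed limit or range.

## Robot

A 7-joint arm with a two-finger parallel gripper is mounted at the origin on the work surface. World frame = base frame: x ahead of the robot, y to its left, z up, the work surface at z = 0. Lengths are in m, angles in rad, forces in N, time in s.
With the tool pointing down it reaches from about 0.425 to 0.95 m from the base axis. Payload 4.7 kg.
Tool frame: the origin (TCP) lies on the centre line of the jaws, within the pads' length; the fingertips stand 17 mm ahead of it and the grasp point (between the pads) lies 2 mm behind it; z points along the fingers, y is the direction in which the jaws open and shut (so a half turn about z gives the same grasp; the last joint's range is limited). The gripper opens to 85 mm and grips with 20 to 120 N. Pads are 22 mm wide; open, the fingers measure 114 mm over their backs; the gripper's body (76 mm by 85 mm) begins 54 mm behind the grasp point. The pads swing forward as they close: fully open they stand 13 mm farther back than shut.
Start: joints at [1.313, 0.469, -0.049, 1.532, 0.024, 1.141, -0.082], TCP at [0.153, -0.657, 0.248] pointing down, gripper open.
Joint ranges: [-2.59, 2.59], [-0.33, 1.99], [-1.39, 1.29], [0.1, 2.45], [-1.04, 4.18], [0.21, 1.99], [-2.66, 2.66]. Speed limits (rad/s): [2.57, 2.57, 3.14, 3.14, 3.14, 3.14, 3.14].

## Interface

Orientations are given as a rotation vector (axis times angle).
In Python, from plant import bot gives the robot as it stands.
- The arm moves only by the shell command python3 -m pendant 'ROWS' [FORCE]. ROWS is JSON, a list that holds one entry, the list of rows, each a list of 7 numbers: the gripper's target within -1 to 1 (fully open at 1, half-way at 0, shut at -1), then the shift along the tool's x, y, z in mm, then the turn, a rotation vector about the tool's x, y, z in degrees. A call has exactly 5 rows; each row is the pose to reach, as a shift and turn from the pose measured when the call began, along the tool's axes at that moment; what a row does not reach only later rows make up. A row lasts 1/8 s, in which the tool goes at most 62.5 mm and 10.7 degrees, less where a joint would pass 70% of its speed; a pose out of reach is approached as far as the arm can. A call with a gripper value outside its range is refused whole. The fingers move at their own pace and stop on an object; FORCE is the grip in N (left out, the last holds). Time passes only in rows, so rows that repeat a pose let the fingers close, or fill a call up. It gives the time, the measured TCP pose, the force and the opening at its end, in the units of the state.
- bot.observe(): the state, without advancing time (a new reading comes with each control period).
- bot.read_camera(name): name is "side" or "top"; returns a dict with "color" (384x512x3 uint8, red, green, blue), "intrinsics" (3x3 intrinsics, pixels), "k1" (the pictures are not rectified: a ray, as slopes to the right and down, at radius r is drawn at 1 + k1 r^2 times it, then the intrinsics apply), "R" (3x3) and "t" (3): a world point X has camera coordinates R X + t. Camera axes: x right, y down, z forward; pixel columns grow to the right and rows downward; lengths in m; the calibration is good to about 2 mm. A picture is of the moment at which its call begins. There is no depth.
- bot.sign_off(): hands the job in, once; it reports no verdict.
The state is a dict: "t": time; "joints": joint angles; "joint_vel": joint speeds; "joint_efforts": joint torques, N m; "ee_pos": TCP position; "tcp_rot": TCP orientation; "contact_force": force on the tool from outside, world axes, zero at the start; "torque": the same for the moment, N m; "finger_gap": finger opening in m.
Only numpy, scipy, OpenCV 4.12 (cv2) and the standard library are available. Lean on these libraries where they do the work, as an engineer would, in place of code of your own. Each camera call takes 0.05 s, during which the arm holds its last target. There are 200 camera calls.

## Working session

There is one attempt and no reset: what is moved stays moved. The work goes in short steps, Python scripts to look and compute and a shell command to move; the robot and the scene stay as the last step left them, time stands still between calls to the robot, and variables do not carry over. Pictures are saved under pics/ and viewed, about 8 in all and at most 12, crops included, and the job is handed in when it is done.

```bash
ls; mkdir -p pics; cat > h.py <<'E'
import numpy as np, cv2
from scipy.spatial.transform import Rotation as Ro
from plant import bot
def cam(n,f=None):
    d=bot.read_camera(n)
    if f: cv2.imwrite('pics/'+f,d['color'][:,:,::-1])
    return d
def ray(d,u,v):
    K=np.array(d['intrinsics']);x=(u-K[0,2])/K[0,0];y=(v-K[1,2])/K[1,1]
    rd=np.hypot(x,y);r=rd
    for _ in range(30): r=rd/(1+d['k1']*r*r)
    s=r/rd if rd>0 else 1
    R=np.array(d['R']);t=np.array(d['t'])
    return -R.T@t, R.T@np.array([x*s,y*s,1])
def onz(d,u,v,z):
    c,w=ray(d,u,v);return c+w*(z-c[2])/w[2]
def two(d1,p1,d2,p2):
    a,u=ray(d1,*p1);b,w=ray(d2,*p2)
    s=np.linalg.lstsq(np.c_[u,-w],b-a,rcond=None)[0]
    P=a+u*s[0];Q=b+w*s[1];return (P+Q)/2,np.linalg.norm(P-Q)
def proj(d,X):
    c=np.array(d['R'])@X+np.array(d['t']);x,y=c[:2]/c[2];f=1+d['k1']*(x*x+y*y)
    K=np.array(d['intrinsics']);return np.array([K[0,0]*x*f+K[0,2],K[1,1]*y*f+K[1,2]])
def move(pos,R):
    "tool-frame shift mm and rotvec deg from now to the goal"
    o=bot.observe();R0=Ro.from_rotvec(o['tcp_rot'])
    print('shift mm',np.round(R0.inv().apply(np.array(pos)-o['ee_pos'])*1e3,1),'turn deg',np.round((R0.inv()*R).as_rotvec(degrees=True),1))
E
python3 - <<'E'
from h import *
a=cam('top','top0.png');b=cam('side','side0.png')
for d in(a,b):print(d['intrinsics'],d['k1'],np.round(-np.array(d['R']).T@d['t'],3),np.round(d['R'],2))
print(bot.observe())
E
```

```text
pics
[[492.31794051   0.         244.11281535]
 [  0.         492.31794051 177.71573808]
 [  0.           0.           1.        ]] -0.19630663575948157 [ 0.349 -0.047  1.067] [[-0.02 -1.    0.  ]
 [-0.99  0.02 -0.16]
 [ 0.16 -0.01 -0.99]]
[[375.9151888    0.         257.0347099 ]
 [  0.         375.9151888  191.48022377]
 [  0.           0.           1.        ]] -0.08233263393353066 [0.237 0.474 0.68 ] [[-0.89 -0.45 -0.01]
 [-0.3   0.62 -0.72]
 [ 0.33 -0.64 -0.69]]
{'t': 0.1, 'joints': array([ 1.3131625 ,  0.4693494 , -0.04856994,  1.53357376,  0.02411049,
        1.14096807, -0.0823244 ]), 'joint_vel': array([-0.00099827, -0.00227035, -0.00048823, -0.00238282,  0.00144585,
        0.00025868, -0.00046893]), 'joint_efforts': array([ 1.29991924e-03, -5.11511743e+01, -4.67633957e-02, -2.38390839e+01,
        1.08075098e-02,  4.31459775e-03, -1.31652939e-05]), 'ee_pos': array([ 0.15294055, -0.65694713,  0.24737422]), 'tcp_rot': array([-3.11939199e+00, -3.58297766e-01,  4.29868379e-04]), 'contact_force': array([ 0.06911305,  0.04951209, -0.52855731]), 'torque': array([-0.01190899, -0.00911606,  0.00163759]), 'finger_gap': 0.08516172120310554}
```

View pics/top0.png

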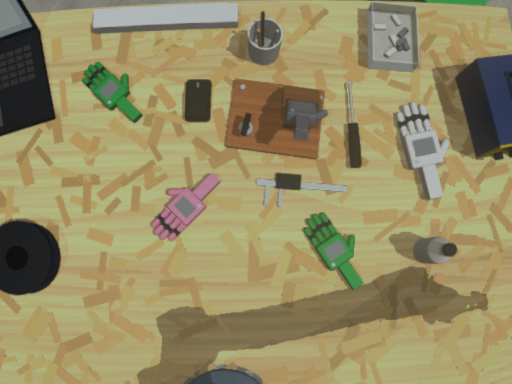

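View pics/side0.png

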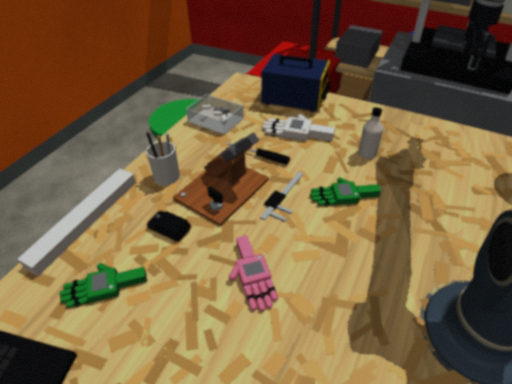

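The top view shows the cradle plate at about (226–323, 80–158) with the knob at (246,123) and the hand in it at (303,118). Candidates for the hand:
- green at top (112,92) and (333,248): no
- pink at (186,206): no
- large light-grey hand flat on the bench at (423,150): no
- the grey one in the cradle at (303,118), also at side (235,150): this is the one

Next is a close crop and the plate corners.

```bash
python3 - <<'E'
from h import *
a=cam('top');b=cam('side')
A=a['color'][70:170,215:345,::-1];B=b['color'][120:230,165:295,::-1]
im=np.hstack([cv2.resize(A,(400,308),interpolation=cv2.INTER_CUBIC),cv2.resize(B,(400,338),interpolation=cv2.INTER_CUBIC)[:308]])
cv2.imwrite('pics/crop1.png',im)
h=cv2.cvtColor(a['color'],cv2.COLOR_RGB2HSV)
print(h[150,240],h[90,250],h[140,310],h[30,400], h[200,60])
m=((h[...,0]<14)&(h[...,1]>100)&(h[...,2]<180)).astype(np.uint8);m[:, :200]=0;m[:,340:]=0;m[:65]=0;m[175:]=0
m=cv2.morphologyEx(m,cv2.MORPH_OPEN,np.ones((3,3)))
c=max(cv2.findContours(m,0,2)[0],key=cv2.contourArea)
P=np.array([onz(a,*p[0],0.012)[:2] for p in cv2.convexHull(c)]).astype(np.float32)
r=cv2.minAreaRect(P*1000);print(r,cv2.boxPoints(r),cv2.boundingRect(c))
E
```

```text
[ 30  76 172] [ 14 145 135] [ 14 144 135] [ 36  10 133] [ 19 124 169]Traceback (most recent call last):
  File "<stdin>", line 10, in <module>
ValueError: max() iterable argument is empty
```

View pics/crop1.png

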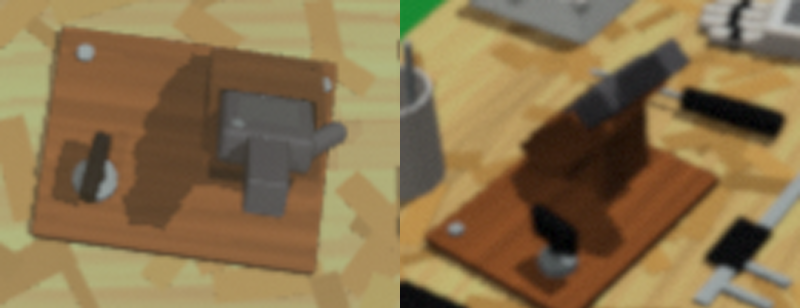

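The crop shows the black bar knob on its grey boss at top px (245,124), with the bar nearly along the cradle's x. The dark grey hand sits in the brown cradle with its stub at about (301,133), clear of everything else.

```bash
python3 - <<'E'
from h import *
a=cam('top');b=cam('side')
h=cv2.cvtColor(a['color'],cv2.COLOR_RGB2HSV)
s=(slice(70,170),slice(215,345))
m=((h[...,0]<17)&(h[...,1]>95)&(h[...,2]<160)).astype(np.uint8)
M=np.zeros_like(m);M[s]=m[s];M=cv2.morphologyEx(M,cv2.MORPH_OPEN,np.ones((3,3)))
c=max(cv2.findContours(M,0,2)[0],key=cv2.contourArea)
P=np.array([onz(a,*p[0],0.012)[:2] for p in cv2.convexHull(c)]).astype(np.float32)
r=cv2.minAreaRect(P*1000);print(r,cv2.boxPoints(r),cv2.boundingRect(c))
# hand-picked corners
C={k:onz(a,215+u*.325,70+v*.325,.012) for k,(u,v) in dict(TL=(62,27),TR=(337,65),BR=(313,272),BL=(30,235)).items()}
loc=dict(TL=(75,150),TR=(75,-55),BR=(-85,-55),BL=(-85,150))
L=np.array([loc[k] for k in C])/1e3;W=np.array([C[k][:2] for k in C])
R2,_=Ro.align_vectors(np.c_[W-W.mean(0),[0]*4],np.c_[L-L.mean(0),[0]*4])
yaw=R2.as_rotvec()[2];o=W.mean(0)-R2.apply(np.r_[L.mean(0),0])[:2]
print('yaw',yaw,'origin',o);print(np.round(W,3),np.round(R2.apply(np.c_[L,[0]*4])[:,:2]+o,3))
for n,p in dict(knob=(-.04,.11,.064),stub=(-.06,0,.15)).items():
    X=R2.apply(p)+np.r_[o,0];print(n,X,proj(a,X),proj(b,X))
# bar: dark mask
for d,sl in((a,(slice(108,142),slice(232,262))),(b,(slice(180,222),slice(200,230)))):
    g=d['color'].max(2);k=np.zeros_like(g);k[sl]=(g[sl]<60)
    k=cv2.morphologyEx(k,cv2.MORPH_OPEN,np.ones((2,2)))
    cs=cv2.findContours(k,0,1)[0];c=max(cs,key=cv2.contourArea);print('bar',cv2.minAreaRect(c),k.sum())
    if d is a:
        P=np.array([onz(a,*p[0],.064)[:2] for p in c],np.float32)*1000;print(cv2.minAreaRect(P),cv2.fitLine(P,2,0,.01,.01).ravel())
E
```

```text
((649.5465087890625, -126.69082641601562), (203.46484375, 159.7593536376953), 80.66416931152344) [[ 554.22174  -214.11758 ]
 [ 711.86505  -240.0339  ]
 [ 744.8713    -39.26407 ]
 [ 587.22797   -13.347748]] (226, 79, 98, 80)
yaw -0.16214887897450073 origin [ 0.64585498 -0.17503561]
[[ 0.743 -0.04 ]
 [ 0.71  -0.241]
 [ 0.555 -0.215]
 [ 0.587 -0.014]] [[ 0.744 -0.039]
 [ 0.711 -0.241]
 [ 0.553 -0.216]
 [ 0.586 -0.013]]
knob [ 0.62413799 -0.06002095  0.064     ] [245.55814091 123.07557162] [215.05185476 190.14470186]
stub [ 0.58664202 -0.16534925  0.15      ] [300.98694426 128.91176358] [248.27290447 141.16163963]
bar ((247.2117462158203, 122.04705047607422), (4.121678829193115, 13.015828132629395), 12.52880859375) 65
((626.3416137695312, -63.578617095947266), (8.670767784118652, 28.29302978515625), 76.37013244628906) [ 9.5421958e-01 -2.9910696e-01  6.2556836e+02 -6.3777657e+01]
bar ((215.25003051757812, 195.25001525878906), (20.50609588623047, 11.31370735168457), 45.0) 187
```

Plate size fits (203 × 160 mm against 205 × 160), yaw −0.163, knob at (0.624, −0.060), bar yaw about −0.30, which gives knob ≈ 0.14. I'll raise the tool and carry it over. Tool x goes to yaw 2.84, so the last joint has room to turn.

```bash
cat >> h.py <<'E'
YAW=-.163
CR=Ro.from_euler('z',YAW);O=np.array([.646,-.1755,0])
def down(yaw): return Ro.from_euler('z',yaw)*Ro.from_rotvec([np.pi,0,0])
E
python3 - <<'E'
from h import *
move([.40,-.42,.32],down(.229+.9))
E
```

```text
shift mm [ 294.3 -175.1  -71.9] turn deg [ -0.   -0.  -51.6]
```

```bash
python3 -m pendant '[[[1,20,-10,-60,0,0,-10],[1,70,-40,-70,0,0,-20],[1,125,-72,-72,0,0,-30],[1,180,-105,-72,0,0,-40],[1,235,-140,-72,0,0,-50]]]'; python3 - <<'E'
from h import *
print(bot.observe()['joints'])
move([.62,-.06,.25],down(2.84))
E
```

```text
t: 0.92
ee_pos: [0.3476, -0.47, 0.3203]
tcp_rot: [2.672, 1.652, 0.0]
contact_force: [0.2, -0.1, -0.2]
finger_gap: 0.0853
[ 1.11334813  0.28595479 -0.31815168  1.64684919  0.09382923  1.2236671
  0.31164141]
shift mm [488.5  60.2  70.3] turn deg [  0.    0.  -99.3]
```

```bash
python3 -m pendant '[[[1,55,7,0,0,0,-10],[1,110,14,0,0,0,-20],[1,165,20,0,0,0,-30],[1,220,27,0,0,0,-40],[1,275,34,0,0,0,-50]]]'; python3 - <<'E'
from h import *
print(bot.observe()['joints'])
move([.624,-.06,.16],down(2.84))
E
```

```text
t: 1.55
ee_pos: [0.5017, -0.2378, 0.3206]
tcp_rot: [1.717, 2.63, -0.0]
contact_force: [0.1, -0.6, -0.8]
finger_gap: 0.0854
[ 0.85118669  0.26953195 -0.59642081  1.70001753  0.1604771   1.22017851
  0.63064127]
shift mm [113.7 183.4 160.6] turn deg [ -0.    0.1 -49. ]
```

```bash
python3 -m pendant '[[[0.2,25,40,20,0,0,-10],[0.2,50,80,40,0,0,-20],[0.2,75,120,50,0,0,-30],[0.2,100,160,70,0,0,-40],[0.2,113.7,183.4,100,0,0,-49]]]'; python3 - <<'E'
from h import *
print(bot.observe()['joints'])
move([.624,-.06,.10],down(2.84))
a=cam('top');b=cam('side')
A=a['color'][70:170,190:320,::-1];B=b['color'][100:230,135:295,::-1]
cv2.imwrite('pics/crop2.png',np.hstack([cv2.resize(A,(400,308),interpolation=cv2.INTER_CUBIC),cv2.resize(B,(400,325),interpolation=cv2.INTER_CUBIC)[:308]]))
E
```

```text
t: 2.17
ee_pos: [0.6255, -0.0571, 0.2209]
tcp_rot: [0.459, 3.104, 0.001]
contact_force: [-0.0, -0.6, -0.3]
finger_gap: 0.0515
[ 0.56609197  0.52830482 -0.77140499  1.65249005  0.40080093  1.12217142
  0.96437166]
shift mm [  1.   -3.4 120.9] turn deg [0.1 0.2 0.5]
```

View pics/crop2.png

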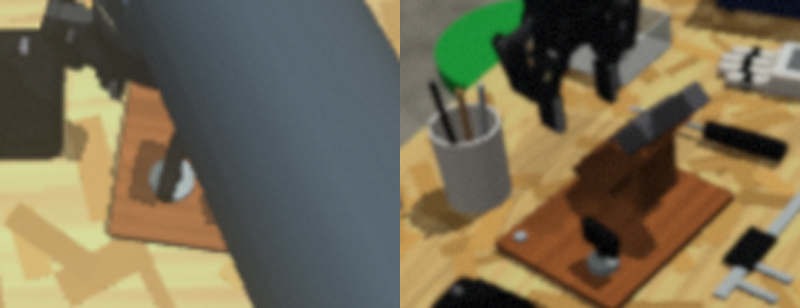

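The gripper is above and behind the knob and clear of the pencup, and the cradle is untouched. Now I'll go down to TCP z = 0.050.

```bash
python3 -m pendant '[[[0.2,1,-3.4,50,0,0,0.5],[0.2,1,-3.4,90,0,0,0.5],[0.2,1,-3.4,120,0,0,0.5],[0.2,1,-3.4,145,0,0,0.5],[0.2,1,-3.4,168,0,0,0.5]]]'; python3 - <<'E'
from h import *
move([.624,-.06,.05],down(2.84))
b=cam('side')
B=b['color'][130:230,155:285,::-1]
cv2.imwrite('pics/crop3.png',cv2.resize(B,(520,400),interpolation=cv2.INTER_CUBIC))
E
```

```text
t: 2.9
ee_pos: [0.6204, -0.0606, 0.0489]
tcp_rot: [-0.48, -3.1, -0.001]
contact_force: [-0.6, -0.8, 0.2]
finger_gap: 0.0512
shift mm [-3.2  1.7 -1.1] turn deg [ 0.  -0.2 -0.3]
```

View pics/crop3.png

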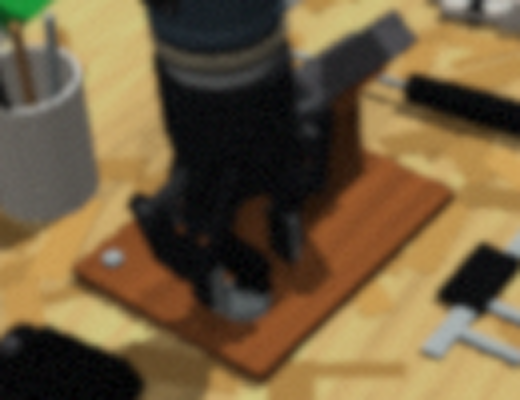

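The jaws straddle the bar at about crop (245,255), over the boss at (245,300). I'll close with the small correction and a firm grip.

```bash
python3 -m pendant '[[[-0.3,-3,1.5,-1,0,0,0],[-0.6,-3,1.5,-1,0,0,0],[-1,-3,1.5,-1,0,0,0],[-1,-3,1.5,-1,0,0,0],[-1,-3,1.5,-1,0,0,0]]]' 50
```

```text
t: 3.58
ee_pos: [0.6227, -0.0602, 0.0477]
tcp_rot: [-0.478, -3.098, -0.001]
contact_force: [1.2, -0.7, 3.1]
finger_gap: 0.0114
```

```bash
python3 -m pendant '[[[-1,0,0,3,0,0,0],[-1,0,0,5,0,0,0],[-1,0,0,7,0,0,0],[-1,0,0,9,0,0,0],[-1,0,0,9,0,0,0]]]' 70
```

```text
t: 4.2
ee_pos: [0.6229, -0.0601, 0.0419]
tcp_rot: [-0.479, -3.098, 0.003]
contact_force: [-7.5, -1.7, 23.4]
finger_gap: 0.011
```

The push met the stop: 23 N after 5.8 mm. Now I'll turn it clockwise, which is + about tool z.

```bash
python3 -m pendant '[[[-1,0,0,2,0,0,8],[-1,0,0,2,0,0,16],[-1,0,0,2,0,0,24],[-1,0,0,2,0,0,32],[-1,0,0,2,0,0,40]]]'; python3 -c "
from plant import bot;o=bot.observe();print(o['contact_force'],o['torque'],o['joints'])"
```

```text
t: 4.82
ee_pos: [0.624, -0.0585, 0.0421]
tcp_rot: [-1.516, -2.747, 0.002]
contact_force: [-2.7, 1.2, 13.4]
finger_gap: 0.0107
[-2.65399413  1.22457185 13.35088985] [0.35067173 0.42236961 0.03403639] [ 0.36584502  0.67922813 -0.47720786  1.79056585  0.42249498  0.77893306
  0.23475929]
```

```bash
python3 -m pendant '[[[-1,0,0,1.5,0,0,8],[-1,0,0,1.5,0,0,16],[-1,0,0,1.5,0,0,24],[-1,0,0,1.5,0,0,32],[-1,0,0,1.5,0,0,39]]]'; python3 -c "
from h import *;o=bot.observe();print(o['contact_force'],o['torque'],Ro.from_rotvec(o['tcp_rot']).as_matrix()[:,0])"
```

```text
t: 5.45
ee_pos: [0.6259, -0.0581, 0.0421]
tcp_rot: [-2.353, -2.082, -0.001]
contact_force: [1.8, -0.9, 8.3]
finger_gap: 0.0109
[ 1.77952647 -0.90492256  8.33858376] [ 0.1031564  -0.1952991   0.37732625] [1.21701267e-01 9.92566531e-01 6.95238435e-04]
```

```bash
python3 -m pendant '[[[-1,0,0,1,0,0,3],[-1,0,0,1,0,0,5],[-1,0,0,1,0,0,5],[-1,0,0,1,0,0,5],[-1,0,0,1,0,0,5]]]'; python3 -c "
from h import *;o=bot.observe();print(o['contact_force'],o['torque'],Ro.from_rotvec(o['tcp_rot']).as_matrix()[:,0])"
```

```text
t: 6.08
ee_pos: [0.6262, -0.058, 0.0422]
tcp_rot: [2.433, 1.984, -0.0]
contact_force: [-2.0, -1.5, 10.0]
finger_gap: 0.0106
[-1.98470107 -1.51333689  9.95009746] [-0.17907921  0.44532515  1.46052681] [ 0.2010997   0.97957017 -0.00109349]
```

Torque is up to 1.46 N m, so the knob is at its stop. I'll release and rise.

```bash
python3 -m pendant '[[[0.1,0,0,0,0,0,-2],[0.1,0,0,0,0,0,-2],[0.1,0,0,0,0,0,-2],[0.1,0,0,-10,0,0,-2],[0.1,0,0,-55,0,0,-2]]]'; python3 -m pendant '[[[0.1,0,0,-60,0,0,-2],[0.1,0,0,-120,0,0,-2],[0.2,0,0,-170,0,0,-2],[0.2,0,0,-200,0,0,-2],[0.2,0,0,-200,0,0,-2]]]'; python3 - <<'E'
from h import *
# Tool at stub: y along cradle y, pointing down
stub=CR.apply([-.06,0,.15])+O;print(stub,bot.observe()['joints'])
for y in(YAW,YAW+np.pi): move(np.r_[stub[:2]-[.04,0],.27],down(y))
b=cam('side');a=cam('top')
A=a['color'][70:170,190:320,::-1];B=b['color'][100:230,135:295,::-1]
cv2.imwrite('pics/crop4.png',np.hstack([cv2.resize(A,(400,308),interpolation=cv2.INTER_CUBIC),cv2.resize(B,(400,325),interpolation=cv2.INTER_CUBIC)[:308]]))
E
```

```text
t: 6.7
ee_pos: [0.624, -0.0579, 0.0955]
tcp_rot: [-2.398, -2.026, 0.007]
contact_force: [1.3, 0.0, 0.3]
finger_gap: 0.0471
t: 7.32
ee_pos: [0.6263, -0.0574, 0.2991]
tcp_rot: [2.363, 2.068, 0.0]
contact_force: [0.6, 0.5, 0.6]
finger_gap: 0.0512
[ 0.58679531 -0.16576325  0.15      ] [ 0.29596347  0.38124694 -0.37054273  1.57081708  0.14550673  1.21531981
 -0.23369928]
shift mm [-117.9  -64.5   29.1] turn deg [ 0.1 -0.  91.7]
shift mm [-117.9  -64.5   29.1] turn deg [  0.    0.1 -88.3]
```

View pics/crop4.png

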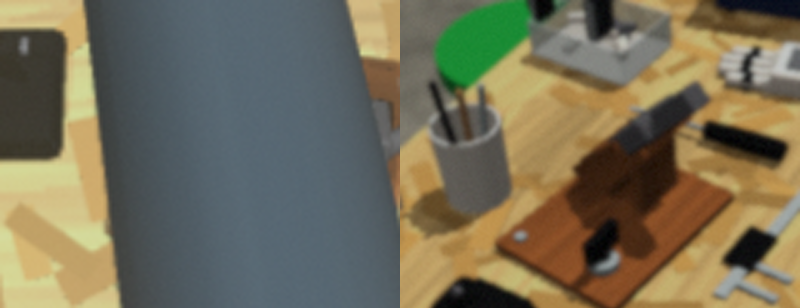

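The bar knob now lies across the cradle and the hand is still in place. Next I'll move above the stub, turning −88° to keep j7 in range.

```bash
python3 -m pendant '[[[0.3,-25,-14,0,0,0,-10],[0.3,-50,-28,0,0,0,-20],[0.3,-75,-40,0,0,0,-30],[0.3,-100,-55,0,0,0,-40],[0.3,-115,-62,0,0,0,-50]]]'; python3 - <<'E'
from h import *
stub=CR.apply([-.06,0,.148])+O;move(np.r_[stub[:2],.23],down(YAW+np.pi))
E
```

```text
t: 8.05
ee_pos: [0.5458, -0.165, 0.2935]
tcp_rot: [-1.259, -2.868, 0.007]
contact_force: [0.6, 0.5, -0.1]
finger_gap: 0.0556
shift mm [-28.8  30.1  63. ] turn deg [ -0.3  -0.5 -38. ]
```

```bash
python3 -m pendant '[[[0.3,-7,8,0,0,0,-10],[0.3,-15,15,0,0,0,-20],[0.3,-22,23,10,0,0,-30],[0.3,-29,30,30,-0.3,-0.5,-38],[0.3,-29,30,60,-0.3,-0.5,-38]]]'; python3 - <<'E'
from h import *
stub=CR.apply([-.06,0,.148])+O;move(stub,down(YAW+np.pi))
b=cam('side');a=cam('top')
A=a['color'][70:170,230:360,::-1];B=b['color'][80:230,165:295,::-1]
cv2.imwrite('pics/crop5.png',np.hstack([cv2.resize(A,(400,308),interpolation=cv2.INTER_CUBIC),cv2.resize(B,(400,460),interpolation=cv2.INTER_CUBIC)[:308]]))
for n,X in dict(stub=stub,tcp=bot.observe()['ee_pos']).items(): print(n,proj(b,X),proj(a,X))
E
```

```text
t: 8.68
ee_pos: [0.5868, -0.1658, 0.2309]
tcp_rot: [-0.255, -3.13, -0.002]
contact_force: [-0.8, -0.0, -0.2]
finger_gap: 0.0553
shift mm [-0.1 -0.1 82.9] turn deg [ 0.1 -0.1  0. ]
stub [248.32000878 141.7349753 ] [301.07620037 129.09362498]
tcp [248.52420216 113.13699626] [306.40080521 119.35877159]
```

View pics/crop5.png

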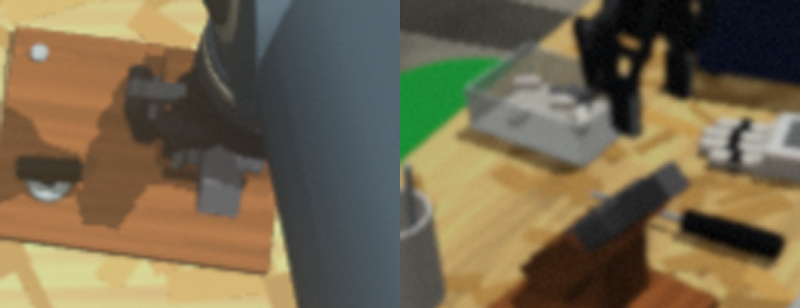

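The top crop shows the stub centred at x ≈ 219, exactly where it was predicted, and the jaws straddle it. The knob bar lies across at (49,168). I'll descend and grip.

```bash
python3 -m pendant '[[[0.3,0,0,30,0,0,0],[0.3,0,0,55,0,0,0],[0.3,0,0,75,0,0,0],[0.3,0,0,83,0,0,0],[0.3,0,0,83,0,0,0]]]'; python3 -m pendant '[[[-0.1,0,0,0,0,0,0],[-0.3,0,0,0,0,0,0],[-1,0,0,0,0,0,0],[-1,0,0,0,0,0,0],[-1,0,0,0,0,0,0]]]' 80; python3 - <<'E'
from h import *
o=bot.observe();print(o['contact_force'],o['torque'])
g=np.array(o['ee_pos']);move(g+CR.apply([-.085,0,.085]),down(YAW+np.pi))
E
```

```text
t: 9.4
ee_pos: [0.583, -0.1655, 0.1448]
tcp_rot: [-0.256, -3.12, -0.004]
contact_force: [0.0, -0.2, 0.2]
finger_gap: 0.0553
t: 10.02
ee_pos: [0.5835, -0.1656, 0.1457]
tcp_rot: [-0.256, -3.122, -0.003]
contact_force: [-1.5, -0.7, 4.5]
finger_gap: 0.0249
[-1.46870002 -0.69215619  4.5121027 ] [-0.11601353  0.15629154  0.0596077 ]
shift mm [ 85.8   0.1 -84.2] turn deg [ 0.1 -0.5 -0. ]
```

```bash
python3 -m pendant '[[[-1,8,0,-8,0,0,0],[-1,18,0,-18,0,0,0],[-1,28,0,-28,0,0,0],[-1,38,0,-38,0,0,0],[-1,48,0,-48,0,0,0]]]'; python3 -c "
from h import *
o=bot.observe();print(o['contact_force'],o['torque'])"
```

```text
t: 10.65
ee_pos: [0.5354, -0.1577, 0.1947]
tcp_rot: [-0.256, -3.121, -0.003]
contact_force: [0.4, -0.1, -1.4]
finger_gap: 0.0252
[ 0.40690107 -0.10355713 -1.43852691] [-0.00980555  0.00863807  0.00744201]
```

```bash
python3 -m pendant '[[[-1,10,0,-10,0,0,0],[-1,20,0,-20,0,0,0],[-1,30,0,-30,0,0,0],[-1,40,0,-40,0,0,0],[-1,45,0,-45,0,0,0]]]'; python3 - <<'E'
from h import *
o=bot.observe();print(o['contact_force'],o['torque'],o['joints'])
R0=Ro.from_rotvec(o['tcp_rot']);R=Ro.from_rotvec(-np.pi/4*CR.apply([0,1,0]))*R0
move(np.array(o['ee_pos'])+[0,0,.07],R)
print(R.as_matrix()[:,2])
b=cam('side');cv2.imwrite('pics/crop6.png',cv2.resize(b['color'][60:230,165:345,::-1],(540,510),interpolation=cv2.INTER_CUBIC))
E
```

```text
t: 11.28
ee_pos: [0.4909, -0.1505, 0.241]
tcp_rot: [-0.256, -3.121, -0.002]
contact_force: [0.7, -1.1, -1.3]
finger_gap: 0.0252
[ 0.65300673 -1.13358106 -1.34818322] [ 0.05596304 -0.00422277 -0.00324572] [ 0.75468206  0.28127542 -0.6459281   1.88647871  0.19323133  1.04636643
  1.4356983 ]
shift mm [  0.7   0.  -70. ] turn deg [ -0. -45.  -0.]
[ 0.69100558 -0.11310815 -0.71394526]
```

View pics/crop6.png

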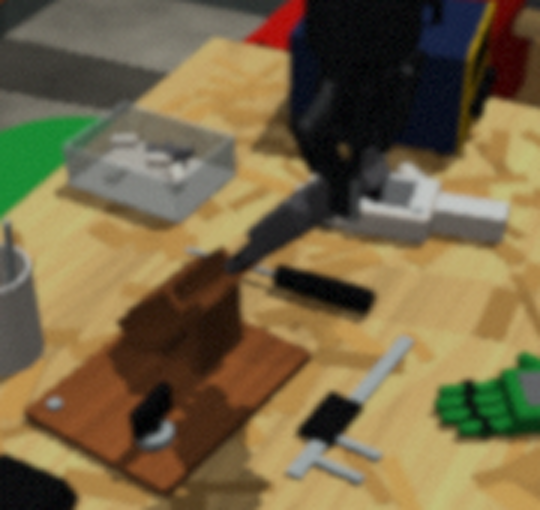

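The hand is in the gripper and out of the cradle, with the fingertips just past the bed's top at (235,265). Now I'll lift it and pitch it up 45°.

```bash
python3 -m pendant '[[[-1,5,0,-20,0,0,0],[-1,5,0,-40,0,-8,0],[-1,3,0,-60,0,-16,0],[-1,1,0,-70,0,-24,0],[-1,0,0,-70,0,-32,0]]]'; python3 - <<'E'
from h import *
o=bot.observe();print(o['contact_force'],o['joints'])
R=Ro.from_rotvec(-np.pi/4*CR.apply([0,1,0]))*down(YAW+np.pi)
move(np.array([.49,-.15,.31]),R)
E
```

```text
t: 11.95
ee_pos: [0.492, -0.1507, 0.3127]
tcp_rot: [0.211, 2.579, -0.062]
contact_force: [-0.1, 1.5, -2.0]
finger_gap: 0.0249
[-0.13586985  1.46532644 -1.96108418] [ 0.93811188 -0.05700547 -0.65709858  2.13944206 -0.18920032  0.5010593
  1.82003273]
shift mm [3.2 0.4 1.2] turn deg [ -0.1 -13.2   0. ]
```

```bash
python3 -m pendant '[[[-1,0,0,0,0,-3,0],[-1,0,0,0,0,-6,0],[-1,0,0,0,0,-9,0],[-1,0,0,0,0,-12,0],[-1,0,0,0,0,-13,0]]]'; python3 - <<'E'
from h import *
o=bot.observe();print(o['contact_force'],o['joints'])
R=Ro.from_rotvec(-np.pi/4*CR.apply([0,1,0]))*down(YAW+np.pi)
move(np.array([.49,-.15,.31]),R)
b=cam('side');a=cam('top');A=a['color'][60:220,200:400,::-1];B=b['color'][30:230,165:365,::-1]
cv2.imwrite('pics/crop7.png',np.hstack([cv2.resize(A,(400,320)),cv2.resize(B,(400,400))[:320]]))
# predict hand points if hand level, palm up
s=o['ee_pos'];hx=CR.apply([1,0,0])
for n,k in dict(stub=0,end=-.025,palm=.065,tip=.157).items():print(n,proj(b,s+k*hx),proj(a,s+k*hx))
E
```

```text
t: 12.58
ee_pos: [0.4912, -0.1502, 0.3117]
tcp_rot: [0.192, 2.354, -0.08]
contact_force: [0.2, 0.1, -0.8]
finger_gap: 0.0252
[ 0.16328943  0.07069962 -0.82352181] [ 0.80307089 -0.11121656 -0.49977995  2.29197755 -0.69431902  0.21579584
  2.31831005]
shift mm [ 2.  -0.   0.4] turn deg [-0.1 -0.3  0. ]
stub [285.18184407  91.22336467] [306.14716513 161.95959624]
end [295.98065787  94.82475792] [304.27501961 177.56206263]
palm [258.52021291  82.40400612] [310.79787316 122.27994363]
tip [224.04008521  71.15184273] [316.81792083  68.68755649]
```

View pics/crop7.png

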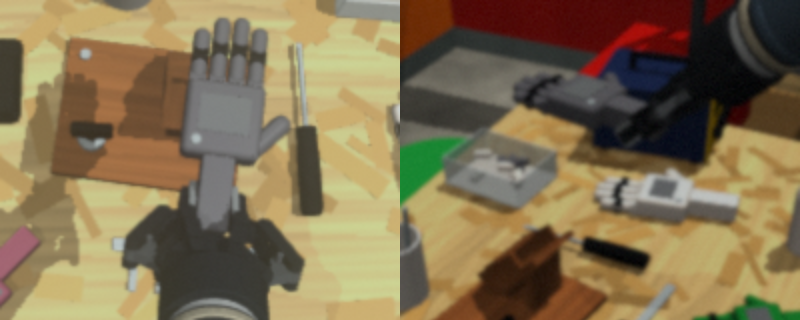

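The hand is held palm up, with the fingertips at side px (224,74) against (224,71) predicted if level, so it is within about 2°. j6 is near its limit (0.216 against 0.21), so I'll back off a little before handing in.

```bash
python3 -m pendant '[[[-1,-4,0,4,0,1,0],[-1,-9,0,9,0,2,0],[-1,-14,0,14,0,3,0],[-1,-14,0,14,0,3,0],[-1,-14,0,14,0,3,0]]]'; python3 - <<'E'
from h import *
o=bot.observe();print(o['joints'],np.abs(o['joint_vel']).max())
b=cam('side','side8.png');a=cam('top','top8.png');
A=a['color'][50:210,200:400,::-1];B=b['color'][40:140,200:325,::-1]
cv2.imwrite('pics/crop8.png',np.hstack([cv2.resize(A,(400,320)),cv2.resize(B,(400,320),interpolation=cv2.INTER_CUBIC)]))
s=o['ee_pos'];hx=CR.apply([1,0,0])
for n,k in dict(stub=0,palm=.065,tip=.157).items():print(n,proj(b,s+k*hx),proj(a,s+k*hx))
E
```

```text
t: 13.3
ee_pos: [0.5106, -0.1534, 0.3115]
tcp_rot: [0.197, 2.407, -0.076]
contact_force: [0.4, -0.7, -1.5]
finger_gap: 0.0256
[ 0.92586111 -0.06000254 -0.64081835  2.22057878 -0.42249328  0.26535993
  2.04842114] 0.00707556338363806
stub [276.90597028  88.57987779] [307.57045389 149.85094448]
palm [250.84755359  79.98617378] [312.12308094 110.60340791]
tip [217.1435309   69.01806807] [317.99712782  57.73211751]
```

View pics/crop8.png

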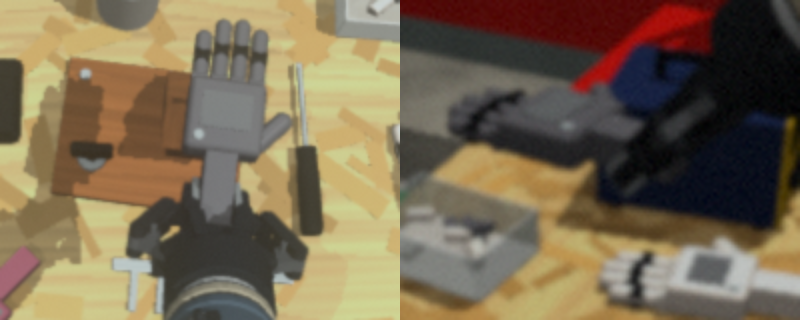

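The fingertips now read about 7 px low in the side view, which is a droop of several degrees. I'll check that by triangulating.

```bash
python3 - <<'E'
from h import *
a=bot.read_camera('top');b=bot.read_camera('side')
# white dot on the palm (thumb root) seen in both, and middle fingertip
S=lambda x,y:(200+(x-400)*.3125,40+y*.3125); T=lambda x,y:(200+x/2,50+y/2)
d=two(a,T(198,133),b,S(568,127));print('dot',d)
for n,t,s in(('tips mid',T(232,24),S(458,112)),('tips mid lo',T(232,24),S(458,118)),('palm/stub edge',T(222,153),S(612,122))):
    X,e=two(a,t,b,s);print(n,X,e,'dz',X[2]-d[0][2],'dx',(X-d[0])@CR.apply([1,0,0]))
E
```

```text
dot (array([ 0.55992774, -0.14081304,  0.32628812]), np.float64(0.0022242186179013044))
tips mid [ 0.66326229 -0.17728732  0.2984291 ] 4.089357547130713e-05 dz -0.027859026144376686 dx 0.10788385369133881
tips mid lo [ 0.66491325 -0.17833241  0.29324389] 0.0009936033049079008 dz -0.033044237068224014 dx 0.10968252170907819
palm/stub edge [ 0.54114266 -0.15967921  0.32567403] 0.007217506771385912 dz -0.0006140950800405109 dx -0.01547449295016433
```

The palm and wrist read about level, and the fingertips suggest at most 6° of droop, against a limit of 15°. The arm is at rest and off its joint limits, so I'll hand in.

```bash
python3 -m pendant '[[[-1,0,0,0,0,0,0],[-1,0,0,0,0,0,0],[-1,0,0,0,0,0,0],[-1,0,0,0,0,0,0],[-1,0,0,0,0,0,0]]]'; python3 -c "
from plant import bot
o=bot.observe();print(abs(o['joint_vel']).max(),o['joints'][5]);print(bot.sign_off())"
```

```text
t: 14.12
ee_pos: [0.5106, -0.1533, 0.3116]
tcp_rot: [0.196, 2.407, -0.076]
contact_force: [1.3, -0.4, -1.6]
finger_gap: 0.025
0.0015018049578973277 0.26510680494210304
the job is handed in; nothing more can be done
None
```

I handed the job in at about 14 s, with the arm still holding the hand. `sign_off` reports no verdict, so the result below rests on my own checks.

- **Knob:** I pushed it down until it met the stop (23 N after 5.8 mm), then turned it clockwise until the torque rose to about 1.5 N m. Later pictures show the bar lying across the cradle. I did not measure its depth again after releasing it, but there was no pull when the gripper lifted off.
- **Hand:** I gripped it by the stub at 80 N and drew it about 130 mm up the slope, then lifted it and pitched it palm up. The grip point is now at z = 0.31 m, the jaw gap is steady at 25 mm, and the arm is at rest.
- **Level check:** the readings disagreed a little. The palm reads within 1° of level, while the fingertips suggest a droop of up to 6°, against a limit of 15°. I had pitched the wrist back 3° on purpose because joint 6 was almost at its limit (0.216 against 0.21).
- **Other things on the bench:** nothing looked moved in the pictures, but I did not measure their positions.

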